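# Open the courtyard sign-out desk

## Task

Open the drop-front sign-out desk for the day: pull both wooden slide-out supports fully out of its front while the flap is still up, then lower the flap gently, without letting it drop, until it lies level on the two supports. Leave the other things on the ledge and on the desk where they are.

Things in the scene. Friction and masses are not known exactly. Their poses are not given: they have to be found in the camera images.
- desk: Fixed wooden drop-front cabinet on the teal ledge, 330 mm wide, 190 deep, 262 high. Origin on the ledge below the middle of the flap's hinge line; x points level into the cabinet (away from the robot), y to the robot's left, z up. Hinge line: x 0, z 115 mm. Knobs: y +-140, z 77.5 mm. The closed flap leaves no room for a gripper straight down over the knobs: come in tilted forward (about 35 degrees).
- flap_hinge (a point): Middle of the flap's hinge line, 115 mm above the ledge; the hinge axis runs along the desk's y axis. The board's 18 mm thickness lies on the outer side of this line (below it when the flap is level).
- flap (a joint): Flap angle, rad. 0 = closed, leaning 0.105 rad back from upright; grows as its top comes towards the robot and down; 1.676 = level; unsupported it swings on to 2.276. A board 330 mm wide, 150 mm from hinge to free edge, 18 mm thick, about 0.55 kg, on plain hinges with slight friction: well past upright it falls by its own weight if let go.
- flap_handle (a point): Centre of the grip bar of the flap's steel bow handle: 10 mm round, 110 mm long, parallel to the hinge, 34 mm beyond the board's free edge in the plane of the board, on two legs 110 mm apart. It lies 184 mm from the hinge line along the board and 9 mm to its outer side. Fingers fit round it, one on each face of the board; being round, the bar can turn between them.
- support_left (a joint): How far the left support (desk's +y) is drawn out, m: 0 = flush with the front, 0.115 = fully out against its stop. It slides along the desk's -x with some 2 N of friction and stays where it is left.
- support_right (a joint): The same for the right support (desk's -y).
- knob_left (a point): Centre of the round steel knob of the left support: 20 mm across, 20 mm long, axis along the desk's x, 16 mm in front of the support's end face, 77.5 mm above the ledge, 40 mm free on each side. The support is a wooden bar 18 mm wide, 34 mm high, with a felt pad on top near its front end on which the flap comes to lie (its top 18 mm below the hinge line).
- knob_right (a point): The same for the right support.
- canister_mid (a point): Bystander: screw-top aluminium canister 65 mm across and 95 mm high, upright beside the desk; centre. Leave alone.
- parcel_mid (a point): Bystander: small cardboard parcel 95 x 75 x 50 mm beside the desk; centre. Leave alone.
- jar_mid (a point): Bystander: small glass jar with steel twist cap, 52 mm across and 57 mm high, on the ledge in front of the desk between the supports (the level flap passes well above it); centre. Leave alone.
- bell_mid (a point): Bystander: steel bicycle bell, 55 mm dome, 38 mm high, on the ledge in front; centre. Leave alone.
- padlock_mid (a point): Bystander: brass padlock lying flat, 45 mm wide, 20 mm high, on the ledge in front; centre of its body. Leave alone.
- mailbox_key_mid (a point): Bystander: grey plastic mailbox key lying flat, 70 mm long, 6 mm thick, on the ledge in front; centre of its round bow. Leave alone.
- clothes_peg_mid (a point): Bystander: wooden clothes peg, 72 x 10 x 14 mm, lying on the desk's top board towards the back; centre. Leave alone.

How it is judged:
By the outcome, as a careful person would: the job done as asked, in the order asked, and still so for the second after the job is handed in, with the robot touching nothing.
It also fails if it takes over 56 s, if anything falls off the work surface, if the arm or the gripper's body presses on something with over 40 N, if the wrist force passes 120 N, or if a joint passes its speed limit or range.

## Robot

A 7-joint arm with a two-finger parallel gripper is mounted at the origin on the work surface. World frame = base frame: x ahead of the robot, y to its left, z up, the work surface at z = 0. Lengths are in m, angles in rad, forces in N, time in s.
With the tool pointing down it reaches from about 0.4 to 0.85 m from the base axis. Payload 10.4 kg.
Tool frame: the origin (TCP) lies where the fingers leave the gripper's body, on its centre line; the fingertips stand 73 mm ahead of it and the grasp point (between the pads) lies 54 mm ahead of it; z points along the fingers, y is the line along which they close (so a half turn about z gives the same grasp; the last joint's range is limited). The gripper opens to 85 mm and grips with 20 to 120 N. Pads are 22 mm wide; open, the fingers measure 114 mm over their backs; the gripper's body (76 mm by 85 mm) begins 54 mm behind the grasp point. The pads swing forward as they close: fully open they stand 13 mm farther back than shut.
Start: joints at [-1.369, 0.332, -0.065, 1.46, 0.022, 1.35, -0.088], TCP at [0.139, 0.609, 0.304] pointing down, gripper open.
Joint ranges: [-2.6, 2.6], [-0.5, 2.12], [-1.47, 1.34], [0.16, 2.42], [-1.27, 4.41], [0.06, 2.06], [-2.6, 2.6]. Speed limits (rad/s): [2.22, 2.22, 2.79, 2.79, 3.14, 3.14, 3.14].

## Interface

Orientations are given as a unit quaternion [x, y, z, w].
In Python, from workcell import manip, camera gives the robot as it stands. The module is installed in compiled form; this text tells all that it offers.
- The arm moves only by the shell command python3 -m creep 'ROWS' [OPENING] [FORCE]. ROWS is JSON, a list of rows, each a list of 2 entries, a list of its own where there are three numbers: the shift along the tool's x, y, z in mm, then the turn about the tool's z in rad. In form: [[[tx, ty, tz], twist], ...]. A call has 1 to 5 rows; each row is the pose to reach, as a shift and turn from the pose commanded when the call began, along the tool's axes at that moment; what a row does not reach only later rows make up. A row lasts 1/12 s, in which the tool goes at most 41.7 mm and 7.16 degrees, less where a joint would pass 70% of its speed; a pose out of reach is approached as far as the arm can. A call with a gripper value outside its range is refused whole. OPENING is the opening, from 0 (shut) to 1 (fully open), set as the call begins (- or left out, the last holds). The fingers move at their own pace and stop on an object; FORCE is the grip in N (left out, the last holds). Time passes only in rows, so rows that repeat a pose let the fingers close. It gives the time, the measured TCP pose, the force, the opening and the grip force at its end, in the units of the state.
- manip.get_obs(): the state, without advancing time (a new reading comes with each control period).
- camera(name): name is "side" or "top" or "wrist"; returns a dict with "pixels" (420x560x3 uint8, red, green, blue), "z_map" (420x560 float32, m along the optical axis (not along the pixel's ray), 0 where there is no reading), "fx", "fy", "cx", "cy" (pixels), "extrinsics" (4x4, takes a point from world to camera coordinates). Camera axes: x right, y down, z forward; pixel columns grow to the right and rows downward; lengths in m; the calibration is good to about 2 mm. A picture is of the moment at which its call begins.
- manip.hand_in(): hands the job in; it is judged then, once.
The state is a dict: "clock": time; "joint_pos": joint angles; "joint_velocities": joint speeds; "tau": joint torques, N m; "position": TCP position; "ee_rot": TCP orientation; "ft_force": force on the tool from outside, world axes, zero at the start; "torque": the same for the moment, N m; "grip_width": opening from 0.0 (shut) to 1.0 (fully open); "grasp_force": force on a finger pad.
Only numpy, scipy, OpenCV 4.12 (cv2) and the standard library are available. Lean on these libraries where they do the work, as an engineer would, in place of code of your own. Each camera call takes 0.05 s, during which the arm holds its last target. There are 200 camera calls.

## Working session

There is one attempt and no reset: what is moved stays moved. The work goes in short steps, Python scripts to look and compute and a shell command to move; the robot and the scene stay as the last step left them, time stands still between calls to the robot, and variables do not carry over. Pictures are saved under pics/ and viewed, at most 10 in all, crops included, and the job is handed in when it is done.

```bash
mkdir -p pics
python3 - <<'E'
from workcell import manip,camera
import cv2,numpy as np
for n in("side","top","wrist"):
    c=camera(n); cv2.imwrite(f"pics/{n}0.png",c["pixels"][:,:,::-1]); np.savez(f"pics/{n}0.npz",**c)
    print(n,c["fx"],c["cx"],c["cy"],np.round(c["extrinsics"],3).tolist())
o=manip.get_obs();print({k:np.round(v,3).tolist() for k,v in o.items()})
a=cv2.imread("pics/side0.png");b=cv2.imread("pics/top0.png")
E
```

```text
side 392.44245642388836 275.4236630638537 211.1211645106683 [[0.789, -0.615, 0.011, -0.49], [-0.392, -0.517, -0.761, 0.404], [0.474, 0.595, -0.649, 0.813], [0.0, 0.0, 0.0, 1.0]]
top 412.52154068486885 278.85800231135 210.21054168538285 [[-0.004, -1.0, 0.002, 0.011], [-0.994, 0.003, -0.112, 0.624], [0.112, -0.003, -0.994, 1.057], [0.0, 0.0, 0.0, 1.0]]
wrist 331.55195327984205 276.35474200096206 212.62770162237808 [[0.223, 0.975, -0.003, -0.624], [0.932, -0.213, 0.294, -0.038], [0.286, -0.068, -0.956, 0.381], [0.0, 0.0, 0.0, 1.0]]
{'clock': 0.15, 'joint_pos': [-1.369, 0.333, -0.065, 1.461, 0.022, 1.35, -0.088], 'joint_velocities': [0.001, -0.002, 0.001, -0.002, -0.0, 0.001, -0.001], 'tau': [0.001, -62.583, 0.049, -39.185, 0.016, 0.007, -0.0], 'position': [0.139, 0.609, 0.303], 'ee_rot': [0.112, 0.994, -0.001, -0.0], 'ft_force': [0.058, 0.708, -0.222], 'torque': [-0.024, 0.004, 0.035], 'grasp_force': 0.0, 'grip_width': 1.001}
```

View pics/side0.png

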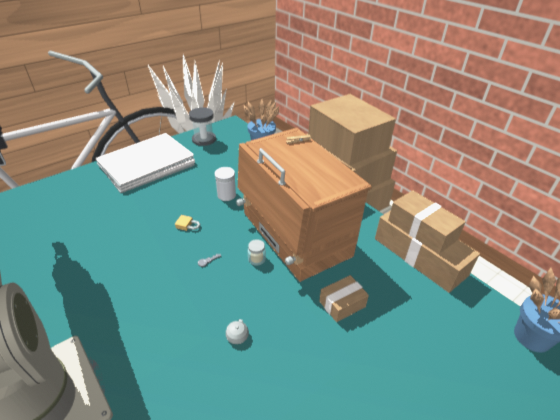

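View pics/top0.png

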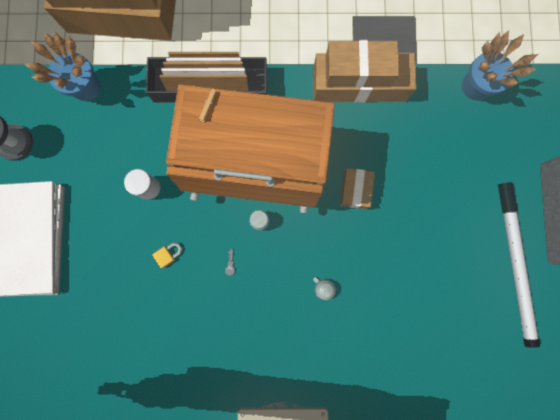

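The side view shows the closed desk, with the handle around (270,165) and the knobs near (241,202) and (290,260). In the top view the knobs are at (194,197) and (304,209) and the handle bar runs from (215,174) to (272,181). Next I'll measure the desk frame.

```bash
cat > h.py <<'E'
import numpy as np,cv2
def load(n): return dict(np.load(f"pics/{n}.npz"))
def cloud(c):
    z=c["z_map"];v,u=np.mgrid[:z.shape[0],:z.shape[1]]
    p=np.stack([(u-c["cx"])/c["fx"]*z,(v-c["cy"])/c["fy"]*z,z],-1)
    T=c["extrinsics"]; return (p-T[:3,3])@T[:3,:3]
E
python3 - <<'E'
from h import *
for n in("top0","side0"):
    c=load(n);P=cloud(c)
    m=(abs(P[...,2]-.262)<.006)&(P[...,0]>.5)&(abs(P[...,1])<.35)&(c["z_map"]>0)
    m=cv2.morphologyEx(m.astype(np.uint8),cv2.MORPH_OPEN,np.ones((3,3)))
    k,l,s,ce=cv2.connectedComponentsWithStats(m);i=1+np.argmax(s[1:,4])
    q=P[l==i];print(n,len(q),q[:,2].mean(),cv2.minAreaRect(q[:,:2].astype(np.float32)*1000),cv2.boxPoints(cv2.minAreaRect(q[:,:2].astype(np.float32)*1000)).round(0).tolist())
c=load("top0");P=cloud(c)
for nm,(u,v) in dict(kl=(194,197),kr=(304,209),h1=(215,174),h2=(272,181),hm=(244,177)).items():
    print(nm);print(np.round(P[v-2:v+3,u-3:u+4]*1000).astype(int)[:, ::2].tolist())
I=c["pixels"][150:230,150:350,::-1];cv2.imwrite("pics/crop1.png",cv2.resize(I,None,fx=4,fy=4,interpolation=cv2.INTER_CUBIC))
E
```

```text
top0 13132 0.26292693649120125 ((754.499267578125, 71.53306579589844), (342.71942138671875, 202.46392822265625), 82.66197204589844) [[632.0, -85.0], [833.0, -111.0], [877.0, 229.0], [676.0, 254.0]]
side0 5325 0.26207606198408573 ((753.0235595703125, 67.96566772460938), (346.2731628417969, 204.90476989746094), 83.21439361572266) [[631.0, -92.0], [834.0, -116.0], [875.0, 228.0], [672.0, 252.0]]
kl
[[[658, 230, 89], [658, 226, 87], [658, 220, 88], [658, 216, 84]], [[656, 231, 83], [655, 225, 88], [655, 220, 88], [656, 216, 83]], [[653, 230, 87], [653, 225, 89], [653, 221, 85], [654, 217, 81]], [[650, 230, 88], [650, 226, 86], [651, 221, 84], [651, 216, 82]], [[648, 231, 85], [648, 225, 88], [648, 220, 88], [649, 217, 78]]]
kr
[[[626, -47, 89], [627, -52, 86], [626, -57, 88], [627, -63, 81]], [[625, -48, 82], [624, -52, 87], [625, -58, 82], [625, -63, 79]], [[622, -47, 86], [621, -52, 86], [622, -57, 85], [632, -69, -4]], [[619, -47, 88], [619, -52, 89], [619, -57, 88], [628, -68, 4]], [[616, -47, 89], [616, -52, 87], [616, -57, 86], [626, -68, 1]]]
h1
[[[680, 149, 266], [672, 139, 304],
[... 284 characters left out ...]
8, 138, 284], [668, 135, 281]]]
h2
[[[657, 29, 303], [657, 25, 303], [664, 21, 268], [693, 18, 118]], [[655, 29, 303], [656, 25, 300], [662, 21, 267], [663, 17, 264]], [[655, 29, 295], [655, 25, 292], [502, 11, 1120], [660, 17, 266]], [[654, 29, 288], [655, 25, 284], [658, 21, 268], [658, 17, 266]], [[653, 29, 282], [654, 25, 276], [655, 21, 270], [656, 17, 266]]]
hm
[[[666, 85, 304], [665, 81, 305], [665, 77, 305], [665, 73, 304]], [[664, 85, 304], [663, 81, 304], [664, 77, 302], [664, 73, 304]], [[669, 88, 266], [663, 81, 299], [662, 77, 302], [662, 73, 304]], [[667, 88, 266], [667, 84, 263], [667, 80, 266], [667, 76, 266]], [[665, 88, 266], [665, 84, 264], [664, 80, 267], [665, 76, 266]]]
```

View pics/crop1.png

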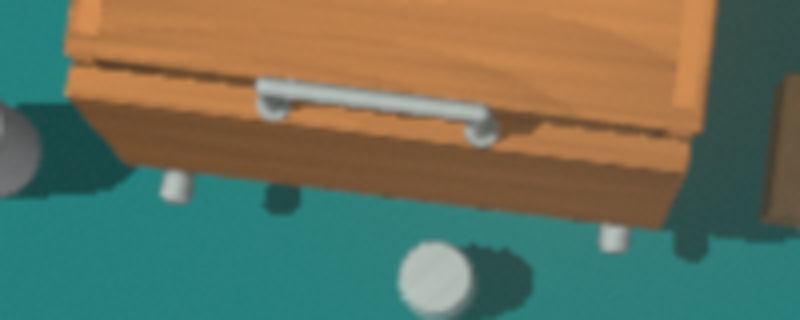

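Run:
```python
from h import *
yaw=-np.radians(7);ex=np.array([np.cos(yaw),np.sin(yaw)]);ey=np.array([-ex[1],ex[0]]);O=np.array([.655,.081])
D=lambda P:np.dstack([(P[...,:2]-O)@ex,(P[...,:2]-O)@ey,P[...,2]])*1000
for n in("top0","side0"):
    c=load(n);Q=D(cloud(c));x,y,z=Q[...,0],Q[...,1],Q[...,2]
    b=(z>285)&(z<315)&(abs(x)<40)&(abs(y)<90); q=Q[b];f=np.polyfit(q[:,1],q[:,0],1)
    print(n,"bar",len(q),np.percentile(q,[2,50,98],axis=0).round(1).tolist(),"slope",f)
    for s in(1,-1):
        k=(abs(y-140*s)<20)&(z>66)&(z<95)&(x<-12)&(x>-70);q=Q[k]
        if len(q):print(" knob",s,len(q),np.percentile(q,[2,50,98],axis=0).round(1).tolist())
    f=(z>125)&(z<250)&(abs(y)<150)&(abs(x)<40);q=Q[f]
    if len(q)>50:
        A=np.c_[q[:,1],q[:,2]-115,np.ones(len(q))];print(" flap face x=",np.linalg.lstsq(A,q[:,0],rcond=None)[0].round(3), np.percentile(q[:,1],[0.5,99.5]).round(1))
    for nm,m in dict(front=(z>20)&(z<60)&(abs(x)<40)&(abs(y)<100)).items():
        q=Q[m]; print(" ",nm,len(q),np.percentile(q,[5,50,95],axis=0).round(1).tolist())
```

```text
top0 bar 300 [[6.4, -53.7, 291.7], [10.7, 3.1, 303.9], [16.3, 58.6, 307.3]] slope [8.37802939e-03 1.09168123e+01]
 knob 1 49 [[-26.9, 134.2, 77.9], [-20.0, 142.2, 85.9], [-12.1, 151.8, 90.0]]
 knob -1 46 [[-26.0, -145.1, 75.2], [-19.8, -136.2, 84.7], [-12.4, -126.8, 89.3]]
 flap face x= [ 5.0000e-03  8.9000e-02 -1.3663e+01] [-148.9  148.7]
  front 35 [[-39.2, -42.1, 37.6], [-35.9, -28.0, 56.4], [-31.4, -11.5, 59.5]]
side0 bar 166 [[5.9, -59.5, 286.3], [9.0, -4.1, 301.8], [15.2, 56.2, 305.5]] slope [1.46455240e-03 9.68878221e+00]
 knob 1 36 [[-27.6, 129.5, 72.9], [-21.4, 135.3, 82.5], [-12.7, 146.6, 87.5]]
 knob -1 49 [[-26.1, -149.4, 72.1], [-20.9, -142.8, 83.3], [-12.7, -131.9, 88.2]]
 flap face x= [ 5.0000e-03  8.9000e-02 -1.3337e+01] [-148.6  148.1]
  front 593 [[-32.5, -88.4, 24.8], [4.9, -14.8, 53.0], [17.9, 86.5, 59.1]]
```

The measurements agree with the given sizes: knob front at x −26, bar at z 299, desk yaw about −7°. The moves have no tilt axis, so I'll check whether stretching past the wrist limit, well clear of everything, gives a tilt.

```bash
python3 -m creep '[[[0,40,-30],0],[[0,80,-60],0],[[0,120,-90],0],[[0,150,-120],0],[[0,150,-160],0]]'; python3 -m creep '[[[0,0,-40],0],[[0,0,-80],0],[[0,0,-120],0],[[0,0,-160],0],[[0,0,-200],0]]'
python3 -c "
from workcell import manip;import numpy as np
o=manip.get_obs();print({k:np.round(v,3).tolist() for k,v in o.items() if k in('joint_pos','position','ee_rot','clock')})"
```

```text
clock: 0.57
position: [0.1706, 0.746, 0.4322]
ee_rot: [0.112, 0.994, -0.002, -0.0]
ft_force: [0.3, 0.6, -0.6]
grip_width: 1.001
grasp_force: 0.0
clock: 0.98
position: [0.1858, 0.7501, 0.5402]
ee_rot: [0.123, 0.992, 0.029, 0.012]
ft_force: [1.5, -0.7, -0.9]
grip_width: 1.0
grasp_force: 0.0
{'clock': 0.983, 'joint_pos': [-1.421, 0.851, 0.228, 0.183, -0.177, 2.051, -0.038], 'position': [0.186, 0.75, 0.54], 'ee_rot': [0.123, 0.992, 0.029, 0.012]}
```

```bash
cat > st.py <<'E'
from workcell import manip;import numpy as np
from scipy.spatial.transform import Rotation as R
o=manip.get_obs();M=R.from_quat(o["ee_rot"]).as_matrix()
print("t",round(o["clock"],2),"q",np.round(o["joint_pos"],2).tolist(),"p",np.round(o["position"],4).tolist());print("axes x,y,z in world:",M.T.round(3).tolist(),"tilt",np.degrees(np.arccos(-M[2,2])).round(1))
E
python3 -m creep '[[[0,0,-40],0],[[0,0,-80],0],[[0,0,-120],0],[[0,0,-160],0],[[0,0,-200],0]]' |grep pos; python3 st.py; python3 -m creep '[[[0,0,-40],0],[[0,0,-80],0],[[0,0,-120],0],[[0,0,-160],0],[[0,0,-200],0]]'|grep pos; python3 st.py;  python3 -m creep '[[[0,0,30],0],[[0,0,60],0],[[0,-40,90],0]]'|grep pos; python3 st.py
```

```text
position: [0.1673, 0.7303, 0.603]
t 1.4 q [-1.46, 0.8, 0.55, 0.16, -0.48, 2.06, -0.01] p [0.1673, 0.7303, 0.603]
axes x,y,z in world: [[-0.976, 0.219, 0.002], [0.217, 0.965, 0.146], [0.03, 0.142, -0.989]] tilt 8.4
position: [0.1557, 0.7016, 0.6628]
t 1.82 q [-1.48, 0.71, 0.54, 0.16, -0.47, 2.06, -0.01] p [0.1557, 0.7016, 0.6628]
axes x,y,z in world: [[-0.978, 0.209, 0.008], [0.205, 0.952, 0.226], [0.039, 0.222, -0.974]] tilt 13.0
position: [0.1561, 0.7054, 0.5948]
t 2.07 q [-1.68, 0.54, 0.62, 0.66, -0.35, 1.78, 0.07] p [0.1561, 0.7054, 0.5948]
axes x,y,z in world: [[-0.977, 0.215, 0.003], [0.21, 0.952, 0.224], [0.046, 0.219, -0.975]] tilt 12.9
```

Stretching does tilt the tool, and the tilt stays afterwards. I'll carry the arm high across to the far side of straight ahead and build up the forward tilt there.

```bash
for i in 1 2; do python3 -m creep '[[[-24,-32,-7],0],[[-48,-64,-15],0],[[-72,-96,-22],0],[[-97,-128,-30],0],[[-120,-160,-37],0]]' >/dev/null; done; python3 st.py;  python3 -m creep '[[[-24,-32,-7],0],[[-48,-64,-15],0],[[-72,-96,-22],0],[[-97,-128,-30],0],[[-120,-160,-37],0]]'|grep -A3 pos; python3 st.py
```

```text
t 2.9 q [-1.75, -0.26, 0.69, 1.4, 0.1, 1.72, 0.32] p [0.3182, 0.3295, 0.5991]
axes x,y,z in world: [[-0.977, 0.214, 0.0], [0.208, 0.951, 0.229], [0.049, 0.224, -0.973]] tilt 13.2
position: [0.3998, 0.143, 0.5989]
ee_rot: [0.107, 0.988, 0.115, 0.013]
ft_force: [-0.1, 0.5, -1.1]
grip_width: 1.002
t 3.32 q [-1.63, -0.45, 0.81, 1.43, 0.22, 1.82, 0.59] p [0.3998, 0.143, 0.5989]
axes x,y,z in world: [[-0.977, 0.214, -0.0], [0.208, 0.951, 0.229], [0.049, 0.224, -0.973]] tilt 13.3
```

```bash
for i in 1 2; do python3 -m creep '[[[-29,-28,-7],0],[[-58,-56,-13],0],[[-87,-85,-20],0],[[-116,-113,-27],0],[[-145,-141,-33],0]]' >/dev/null; python3 st.py; done
```

```text
t 3.73 q [-1.78, -0.47, 1.29, 1.2, 0.29, 1.9, 0.99] p [0.5105, -0.0298, 0.5989]
axes x,y,z in world: [[-0.977, 0.215, -0.001], [0.209, 0.951, 0.229], [0.05, 0.224, -0.973]] tilt 13.2
t 4.15 q [-1.66, -0.5, 1.33, 1.19, 0.33, 1.9, 1.16] p [0.5103, -0.1278, 0.5884]
axes x,y,z in world: [[-0.974, 0.222, -0.033], [0.209, 0.951, 0.226], [0.082, 0.213, -0.974]] tilt 13.2
```

```bash
python3 -m creep '[[[-36,12,12],0],[[-72,24,24],0],[[-107,36,36],0],[[-142,48,48],0],[[-177,59,61],0]]' >/dev/null; python3 st.py; python3 -m creep '[[[0,-40,0],0],[[0,-80,0],0],[[0,-120,0],0],[[0,-160,0],0],[[0,-200,0],0]]' >/dev/null; python3 st.py
```

```text
t 4.57 q [-1.72, -0.5, 1.34, 1.28, 0.34, 1.78, 1.09] p [0.5395, -0.0793, 0.5531]
axes x,y,z in world: [[-0.971, 0.231, -0.065], [0.212, 0.951, 0.225], [0.114, 0.204, -0.972]] tilt 13.5
t 4.98 q [-1.32, -0.5, 1.34, 1.39, 0.29, 1.73, 1.43] p [0.4717, -0.2468, 0.5099]
axes x,y,z in world: [[-0.967, 0.239, -0.086], [0.216, 0.952, 0.217], [0.133, 0.191, -0.972]] tilt 13.5
```

```bash
python3 -m creep '[[[7,-38,-9],0.1],[[14,-76,-18],0.2],[[21,-114,-27],0.3],[[28,-151,-36],0.4],[[34,-189,-45],0.5]]' >/dev/null; python3 st.py
```

```text
t 5.4 q [-1.02, -0.5, 1.34, 1.38, 0.28, 1.77, 1.21] p [0.3694, -0.3677, 0.5108]
axes x,y,z in world: [[-0.738, 0.675, 0.003], [0.658, 0.718, 0.227], [0.151, 0.169, -0.974]] tilt 13.1
```

```bash
for i in 1 ; do python3 -m creep '[[[-9,-38,-9],0.1],[[-17,-76,-18],0.2],[[-26,-114,-27],0.3],[[-35,-151,-35],0.4],[[-44,-191,-44],0.5]]' >/dev/null; python3 st.py; done
```

```text
t 5.82 q [-0.78, -0.5, 1.34, 1.38, 0.29, 1.8, 0.95] p [0.2612, -0.4431, 0.5112]
axes x,y,z in world: [[-0.328, 0.941, 0.081], [0.93, 0.307, 0.201], [0.164, 0.141, -0.976]] tilt 12.5
```

```bash
for i in 1 ; do python3 -m creep '[[[-17,37,6],0],[[-34,74,12],0],[[-50,108,18],0],[[-67,144,24],0],[[-84,180,30],0]]' >/dev/null; python3 st.py; done
```

```text
t 6.23 q [-1.0, -0.5, 1.34, 1.38, 0.32, 1.73, 0.75] p [0.3679, -0.3894, 0.5116]
axes x,y,z in world: [[-0.329, 0.943, 0.05], [0.926, 0.312, 0.211], [0.183, 0.116, -0.976]] tilt 12.5
```

```bash
for i in 1 ; do python3 -m creep '[[[-2,-8,40],0],[[-4,-17,79],0],[[-6,-25,118],0]]' >/dev/null; python3 st.py;python3 -m creep '[[[0,40,9],0],[[0,80,18],0],[[0,120,27],0]]' >/dev/null; python3 st.py; done
```

```text
t 6.48 q [-0.87, -0.5, 1.34, 1.66, 0.3, 1.48, 0.79] p [0.3614, -0.3815, 0.3913]
axes x,y,z in world: [[-0.328, 0.944, 0.041], [0.926, 0.312, 0.213], [0.188, 0.108, -0.976]] tilt 12.6
t 6.73 q [-1.07, -0.5, 1.34, 1.65, 0.34, 1.44, 0.59] p [0.4394, -0.3201, 0.3986]
axes x,y,z in world: [[-0.323, 0.946, 0.021], [0.924, 0.311, 0.223], [0.205, 0.091, -0.975]] tilt 13.0
```

```bash
for i in 1 2 3; do python3 -m creep '[[[40,6,-4],0],[[80,12,-8],0],[[120,18,-12],0],[[160,24,-15],0],[[200,30,-18],0]]' >/dev/null; python3 st.py; done
```

```text
t 7.15 q [-0.67, -0.48, 0.66, 1.87, 0.21, 1.44, 0.29] p [0.3973, -0.1227, 0.4271]
axes x,y,z in world: [[-0.323, 0.946, 0.02], [0.924, 0.311, 0.222], [0.204, 0.09, -0.975]] tilt 12.9
t 7.57 q [-0.62, -0.46, 0.19, 1.9, 0.09, 1.47, -0.11] p [0.3565, 0.0738, 0.4556]
axes x,y,z in world: [[-0.322, 0.946, 0.02], [0.924, 0.31, 0.223], [0.205, 0.091, -0.975]] tilt 12.9
t 7.98 q [-0.72, -0.29, -0.13, 1.74, 0.06, 1.48, -0.51] p [0.3158, 0.271, 0.484]
axes x,y,z in world: [[-0.323, 0.946, 0.021], [0.924, 0.311, 0.223], [0.205, 0.091, -0.975]] tilt 13.0
```

```bash
for i in 1 ; do python3 -m creep '[[[-22,34,5],0],[[-44,68,10],0],[[-66,102,15],0],[[-88,136,21],0],[[-110,170,26],0]]' >/dev/null; python3 st.py; done
python3 -m creep '[[[-22,34,5],0],[[-44,68,10],0],[[-66,102,15],0],[[-88,136,21],0],[[-110,170,26],0]]' >/dev/null; python3 st.py
```

```text
t 8.4 q [-0.61, 0.02, 0.12, 1.45, 0.01, 1.45, -0.16] p [0.5165, 0.2197, 0.4938]
axes x,y,z in world: [[-0.324, 0.946, 0.02], [0.924, 0.311, 0.223], [0.204, 0.091, -0.975]] tilt 12.9
t 8.82 q [-0.42, 0.45, 0.23, 0.91, -0.15, 1.56, 0.09] p [0.7144, 0.171, 0.5038]
axes x,y,z in world: [[-0.324, 0.946, 0.021], [0.924, 0.311, 0.222], [0.204, 0.092, -0.975]] tilt 12.9
```

```bash
for i in 1 2; do python3 -m creep '[[[-38,-11,-10],0],[[-76,-23,-19],0],[[-114,-34,-28],0],[[-152,-46,-38],0],[[-192,-57,-47],0]]' >/dev/null; python3 st.py; done
for i in 1 2; do python3 -m creep '[[[0,10,-40],0],[[0,20,-80],0],[[0,30,-120],0],[[0,40,-160],0],[[0,50,-200],0]]' >/dev/null; python3 st.py; done
```

```text
t 9.23 q [-0.14, 0.43, 0.28, 0.89, -0.23, 1.64, 0.39] p [0.7123, -0.0333, 0.5334]
axes x,y,z in world: [[-0.323, 0.946, 0.022], [0.924, 0.311, 0.223], [0.204, 0.092, -0.975]] tilt 12.9
t 9.65 q [0.2, 0.62, 0.32, 0.55, -0.37, 1.83, 0.65] p [0.7118, -0.2362, 0.5629]
axes x,y,z in world: [[-0.324, 0.946, 0.022], [0.924, 0.311, 0.224], [0.205, 0.093, -0.974]] tilt 13.0
t 10.07 q [0.28, 0.73, 0.34, 0.16, -0.45, 2.06, 0.57] p [0.6865, -0.2361, 0.6472]
axes x,y,z in world: [[-0.303, 0.953, -0.005], [0.924, 0.296, 0.241], [0.232, 0.068, -0.97]] tilt 14.0
t 10.48 q [0.29, 0.65, 0.17, 0.16, -0.33, 2.06, 0.53] p [0.6624, -0.2129, 0.6972]
axes x,y,z in world: [[-0.31, 0.95, -0.026], [0.903, 0.303, 0.304], [0.297, 0.07, -0.952]] tilt 17.8
```

```bash
for i in 1 2 3; do python3 -m creep '[[[15,10,-38],0],[[30,20,-76],0],[[45,30,-114],0],[[60,40,-150],0],[[70,50,-185],0]]' >/dev/null; python3 st.py; done
```

```text
t 10.9 q [0.19, 0.57, 0.2, 0.16, -0.32, 2.06, 0.45] p [0.6388, -0.1519, 0.7543]
axes x,y,z in world: [[-0.299, 0.953, -0.057], [0.881, 0.299, 0.366], [0.366, 0.059, -0.929]] tilt 21.8
t 11.32 q [0.09, 0.49, 0.22, 0.16, -0.31, 2.06, 0.37] p [0.6083, -0.0931, 0.805]
axes x,y,z in world: [[-0.288, 0.954, -0.081], [0.855, 0.294, 0.427], [0.431, 0.054, -0.901]] tilt 25.8
t 11.73 q [-0.04, 0.41, 0.28, 0.16, -0.3, 2.06, 0.3] p [0.5722, -0.0368, 0.8495]
axes x,y,z in world: [[-0.279, 0.955, -0.098], [0.825, 0.29, 0.485], [0.492, 0.054, -0.869]] tilt 29.7
```

```bash
for i in 1 2 3; do python3 -m creep '[[[-30,10,-24],0],[[-60,20,-48],0],[[-90,30,-72],0],[[-120,40,-96],0],[[-150,50,-120],0]]' >/dev/null; python3 st.py; done
```

```text
t 12.15 q [0.11, 0.41, 0.52, 0.16, -0.59, 2.06, 0.42] p [0.5512, -0.1152, 0.8601]
axes x,y,z in world: [[-0.266, 0.957, -0.111], [0.812, 0.285, 0.509], [0.519, 0.045, -0.854]] tilt 31.4
t 12.57 q [0.28, 0.4, 0.57, 0.16, -0.74, 2.06, 0.53] p [0.5245, -0.1849, 0.8674]
axes x,y,z in world: [[-0.261, 0.958, -0.123], [0.797, 0.285, 0.533], [0.545, 0.041, -0.837]] tilt 33.2
t 12.98 q [0.43, 0.41, 0.64, 0.16, -0.89, 2.06, 0.62] p [0.4956, -0.2462, 0.8714]
axes x,y,z in world: [[-0.251, 0.958, -0.137], [0.782, 0.284, 0.555], [0.571, 0.033, -0.821]] tilt 34.9
```

Tilt is now 34.9°, close to the desk azimuth. I'll write a helper that turns a world target into tool-axis shifts.

```bash
cat > go.py <<'E'
# usage: go.py x y z (desired GRASP-less TCP, world m) [d: desk-frame grasp point mm]; prints tool shift mm and twist to align y with desk y
import sys;from workcell import manip;import numpy as np
from scipy.spatial.transform import Rotation as R
yaw=-np.radians(7);ex=np.array([np.cos(yaw),np.sin(yaw),0]);ey=np.array([-ex[1],ex[0],0]);O=np.array([.655,.081,0])
o=manip.get_obs();M=R.from_quat(o["ee_rot"]).as_matrix();p=o["position"]
def desk(x,y,z,back=0): return O+(ex*x+ey*y)/1e3+np.array([0,0,z/1e3])-M[:,2]*(.054+back/1e3)
def show(n,t): print(n,"TCP",np.round(t,3).tolist(),"shift mm",(M.T@(t-p)*1e3).round(1).tolist())
def twist(d):
    a,b=d@M[:,0],d@M[:,1];w=np.arctan2(-a,b);print("twist for y->",w.round(3),"or",((w+2*np.pi)%(2*np.pi)-np.pi).round(3))
E
python3 - <<'E'
from go import *
show("mid",np.array([.52,-.06,.45]));show("pre",desk(-22,-140,80,100));twist(ey)
E
```

```text
mid TCP [0.52, -0.06, 0.45] shift mm [230.0, -161.9, 365.8]
pre TCP [0.528, -0.06, 0.206] shift mm [261.0, -290.8, 570.4]
twist for y-> -1.181 or 1.96
```

```bash
python3 -m creep '[[[18,-16,33],-0.12],[[36,-32,66],-0.24],[[54,-48,99],-0.36],[[72,-64,132],-0.48],[[90,-80,165],-0.6]]' >/dev/null; python3 st.py; python3 -c "
from go import *
show('pre',desk(-22,-140,80,100));twist(ey)"
```

```text
t 13.4 q [-0.22, 0.06, 0.76, 0.83, -0.37, 1.71, 0.93] p [0.5021, -0.2113, 0.8043]
axes x,y,z in world: [[-0.436, 0.853, -0.287], [0.683, 0.521, 0.512], [0.586, 0.027, -0.81]] tilt 35.9
pre TCP [0.526, -0.059, 0.205] shift mm [291.4, -211.5, 503.5]
twist for y-> -0.923 or 2.219
```

```bash
python3 -m creep '[[[19,-14,33],-0.12],[[38,-28,66],-0.24],[[58,-42,100],-0.36],[[77,-56,133],-0.48],[[96,-70,166],-0.6]]' >/dev/null; python3 st.py; python3 -c "
from go import *
show('pre',desk(-22,-140,80,100));twist(ey)"
```

```text
t 13.82 q [-0.4, -0.29, 0.53, 1.53, 0.02, 1.25, 1.32] p [0.5091, -0.1591, 0.6065]
axes x,y,z in world: [[-0.748, 0.405, -0.527], [0.312, 0.914, 0.26], [0.586, 0.03, -0.809]] tilt 36.0
pre TCP [0.526, -0.06, 0.205] shift mm [239.3, -8.6, 338.0]
twist for y-> -0.318 or 2.824
```

```bash
python3 -m creep '[[[23,-1,33],-0.1],[[46,-2,66],-0.2],[[70,-3,99],-0.3],[[94,-4,132],-0.32],[[118,-4,166],-0.32]]' >/dev/null; python3 st.py; python3 -c "
from go import *
show('pre',desk(-22,-140,80,100));show('grasp',desk(-22,-140,80,0));twist(ey)"
```

```text
t 14.23 q [-0.44, -0.35, 0.5, 1.98, 0.11, 0.85, 1.52] p [0.5171, -0.1102, 0.4093]
axes x,y,z in world: [[-0.807, 0.103, -0.581], [0.066, 0.994, 0.084], [0.586, 0.03, -0.81]] tilt 35.9
pre TCP [0.526, -0.06, 0.205] shift mm [117.0, 33.4, 172.3]
grasp TCP [0.584, -0.057, 0.124] shift mm [117.0, 33.4, 272.3]
twist for y-> -0.004 or 3.138
```

```bash
python3 -m creep '[[[23,7,34],0],[[47,13,69],0],[[70,20,103],0],[[94,27,138],0],[[117,33,172],0]]' 0.5 >/dev/null; python3 -m creep '[[[0,0,0],0]]'; python3 st.py
python3 - <<'E'
from go import *
show('grasp',desk(-22,-140,80,0))
from workcell import camera;import cv2
c=camera("side");np.savez("pics/side1.npz",**c);w=camera("wrist")
a=cv2.resize(c["pixels"][150:360,150:430,::-1],(560,420));cv2.imwrite("pics/m1.png",cv2.resize(np.vstack([a,w["pixels"][:,:,::-1]]),(400,600)))
E
```

```text
clock: 14.73
position: [0.522, -0.0596, 0.2011]
ee_rot: [0.044, 0.952, 0.029, 0.301]
ft_force: [-2.5, 1.6, -1.8]
grip_width: 0.503
grasp_force: 0.0
t 14.73 q [-0.52, -0.12, 0.57, 2.28, 0.0, 0.35, 1.53] p [0.522, -0.0596, 0.2011]
axes x,y,z in world: [[-0.815, 0.101, -0.571], [0.067, 0.994, 0.081], [0.576, 0.028, -0.817]] tilt 35.2
grasp TCP [0.585, -0.057, 0.124] shift mm [-7.1, 0.8, 99.2]
```

View pics/m1.png

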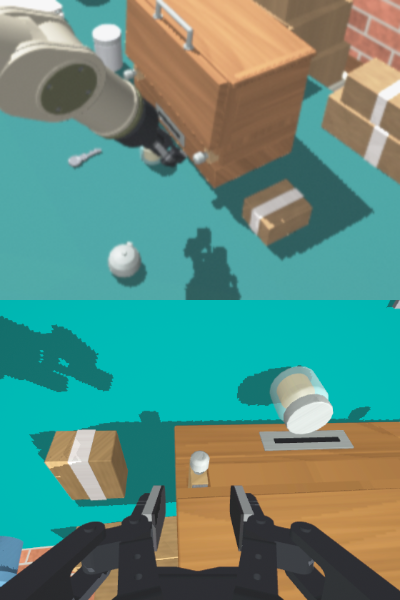

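In the wrist view the right knob (200,460) sits midway between the fingers. Advancing.

```bash
python3 -m creep '[[[-1,0,20],0],[[-3,1,40],0],[[-4,1,55],0],[[-4,1,55],0]]' ; python3 -c "
from go import *
show('grasp',desk(-22,-140,80,0))"
```

```text
clock: 15.17
position: [0.5643, -0.0587, 0.1695]
ee_rot: [0.045, 0.95, 0.031, 0.309]
ft_force: [-0.9, 0.4, 0.3]
grip_width: 0.503
grasp_force: 0.0
grasp TCP [0.584, -0.057, 0.124] shift mm [10.9, -0.8, 48.9]
```

```bash
python3 -m creep '[[[0,0,0],0],[[0,0,0],0]]' >/dev/null; python3 st.py; python3 -c "
from go import *
show('grasp',desk(-22,-140,80,0))"
```

```text
t 15.33 q [-0.59, 0.06, 0.67, 2.23, -0.43, 0.26, 1.92] p [0.5627, -0.0597, 0.1701]
axes x,y,z in world: [[-0.805, 0.105, -0.584], [0.068, 0.994, 0.086], [0.589, 0.03, -0.807]] tilt 36.1
grasp TCP [0.584, -0.057, 0.124] shift mm [10.1, 0.2, 50.4]
```

```bash
python3 -m creep '[[[8,0,10],0],[[10,0,30],0],[[10,0,50],0],[[10,0,50],0],[[10,0,50],0]]'; python3 st.py
python3 - <<'E'
from go import *
show('grasp',desk(-22,-140,80,0))
from workcell import camera;import cv2
c=camera("side");np.savez("pics/side2.npz",**c);w=camera("wrist")
a=cv2.resize(c["pixels"][210:300,240:360,::-1],(560,420));cv2.imwrite("pics/m2.png",cv2.resize(np.vstack([a,w["pixels"][:,:,::-1]]),(400,600)))
E
```

```text
clock: 15.75
position: [0.5833, -0.0578, 0.1227]
ee_rot: [0.046, 0.95, 0.03, 0.308]
ft_force: [0.1, -0.9, -0.9]
grip_width: 0.5
grasp_force: 0.0
t 15.75 q [-0.37, 0.21, 0.45, 2.2, -0.89, 0.19, 2.35] p [0.5833, -0.0578, 0.1227]
axes x,y,z in world: [[-0.806, 0.106, -0.582], [0.069, 0.994, 0.085], [0.588, 0.029, -0.809]] tilt 36.0
grasp TCP [0.584, -0.057, 0.124] shift mm [-1.3, 1.1, -0.2]
```

View pics/m2.png

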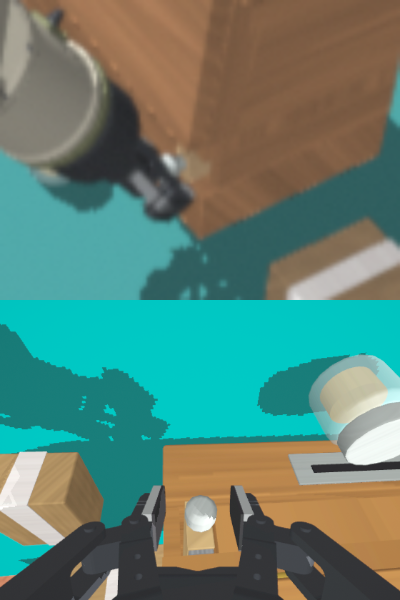

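The knob at (200,512) lies between the pads in the wrist view. Now I'll close on it and start pulling.

```bash
python3 -m creep '[[[0,0,0],0],[[0,0,0],0],[[0,0,0],0],[[0,0,0],0]]' 0 40; python3 st.py;  python3 -m creep '[[[8,1,-6],0],[[16,1,-12],0],[[24,2,-17],0],[[32,2,-23],0],[[40,3,-29],0]]'; python3 st.py
```

```text
clock: 16.18
position: [0.5842, -0.0561, 0.1233]
ee_rot: [0.045, 0.95, 0.03, 0.309]
ft_force: [-1.5, 1.3, 7.4]
grip_width: 0.213
grasp_force: 39.0
t 16.18 q [-0.38, 0.21, 0.45, 2.2, -0.89, 0.18, 2.35] p [0.5842, -0.0561, 0.1233]
axes x,y,z in world: [[-0.805, 0.104, -0.584], [0.067, 0.994, 0.086], [0.589, 0.03, -0.807]] tilt 36.2
clock: 16.6
position: [0.5341, -0.0497, 0.1233]
ee_rot: [0.045, 0.95, 0.031, 0.309]
ft_force: [1.8, 1.5, 5.7]
grip_width: 0.212
grasp_force: 40.8
t 16.6 q [-0.47, 0.1, 0.52, 2.32, -0.78, 0.14, 2.26] p [0.5341, -0.0497, 0.1233]
axes x,y,z in world: [[-0.805, 0.105, -0.584], [0.067, 0.994, 0.086], [0.589, 0.03, -0.807]] tilt 36.2
```

Pulling well, grip intact. I'll continue to the stop at 115 mm, with about 50 mm done.

```bash
python3 -m creep '[[[8,1,-6],0],[[16,1,-12],0],[[24,2,-17],0],[[32,2,-23],0],[[40,3,-29],0]]'|grep -A4 pos; python3 st.py
```

```text
position: [0.4926, -0.0444, 0.1235]
ee_rot: [0.044, 0.95, 0.031, 0.309]
ft_force: [1.7, -3.0, 2.1]
grip_width: 0.206
grasp_force: 45.1
t 17.02 q [-0.46, -0.01, 0.49, 2.42, -0.42, 0.11, 1.91] p [0.4926, -0.0444, 0.1235]
axes x,y,z in world: [[-0.805, 0.103, -0.584], [0.065, 0.994, 0.086], [0.589, 0.031, -0.807]] tilt 36.2
```

```bash
python3 -m creep '[[[6,0,-4],0],[[12,1,-8],0],[[18,1,-12],0],[[22,2,-16],0],[[22,2,-16],0]]'|grep -A4 pos; python3 st.py
```

```text
position: [0.4787, -0.0431, 0.1236]
ee_rot: [0.042, 0.95, 0.031, 0.308]
ft_force: [4.4, 18.3, 2.9]
grip_width: 0.207
grasp_force: 45.2
t 17.43 q [0.2, -0.01, -0.18, 2.42, -0.43, 0.11, 1.92] p [0.4787, -0.0431, 0.1236]
axes x,y,z in world: [[-0.806, 0.1, -0.583], [0.061, 0.994, 0.086], [0.588, 0.033, -0.808]] tilt 36.1
```

Around 106 mm out, and the arm is at its elbow limit. I'll release, regrip farther forward on the knob and pull the rest.

```bash
python3 -m creep '[[[0,0,0],0],[[0,0,0],0],[[-6,0,6],0],[[-11,-1,12],0],[[-11,-1,12],0]]' 0.5|grep -A4 pos; python3 st.py; python3 -m creep '[[[0,0,0],0],[[0,0,0],0],[[0,0,0],0],[[0,0,0],0]]' 0 50|grep -A4 pos;python3 st.py
```

```text
position: [0.4956, -0.0484, 0.119]
ee_rot: [0.045, 0.95, 0.03, 0.308]
ft_force: [1.2, -0.2, 1.2]
grip_width: 0.499
grasp_force: 0.0
t 17.85 q [0.19, 0.04, -0.16, 2.38, -0.43, 0.1, 1.92] p [0.4956, -0.0484, 0.119]
axes x,y,z in world: [[-0.806, 0.105, -0.582], [0.068, 0.994, 0.085], [0.587, 0.029, -0.809]] tilt 36.0
position: [0.4951, -0.0445, 0.1195]
ee_rot: [0.043, 0.95, 0.032, 0.307]
ft_force: [4.6, 18.7, 0.1]
grip_width: 0.227
grasp_force: 48.8
t 18.18 q [0.19, 0.04, -0.17, 2.38, -0.43, 0.1, 1.92] p [0.4951, -0.0445, 0.1195]
axes x,y,z in world: [[-0.807, 0.101, -0.581], [0.062, 0.994, 0.087], [0.587, 0.035, -0.809]] tilt 36.0
```

```bash
python3 -m creep '[[[4,4,-3],0],[[8,5,-6],0],[[12,5,-9],0],[[16,6,-12],0],[[18,6,-13],0]]'|grep -A4 pos; python3 st.py; python3 -m creep '[[[0,0,0],0],[[0,0,0],0],[[0,0,0],0]]'|grep -A4 pos
```

```text
position: [0.4797, -0.0421, 0.1247]
ee_rot: [0.046, 0.948, 0.029, 0.315]
ft_force: [48.8, -7.7, -23.7]
grip_width: 0.211
grasp_force: 49.4
t 18.6 q [0.48, 0.0, -0.46, 2.41, -0.39, 0.09, 1.87] p [0.4797, -0.0421, 0.1247]
axes x,y,z in world: [[-0.797, 0.106, -0.594], [0.07, 0.994, 0.084], [0.6, 0.026, -0.8]] tilt 36.9
position: [0.4795, -0.0423, 0.1247]
ee_rot: [0.047, 0.948, 0.029, 0.314]
ft_force: [32.5, -1.6, -9.9]
grip_width: 0.208
grasp_force: 51.7
```

The pull met the stop (49 N axial). Release, lift clear and check.

```bash
python3 -m creep '[[[0,0,0],0],[[0,0,0],0],[[-12,2,-20],0],[[-30,4,-44],0],[[-54,7,-76],0]]' 0.5|grep -A4 pos; python3 st.py
python3 - <<'E'
from go import *
show('pre',desk(-22,140,80,100));twist(ey)
from workcell import camera;import cv2
from h import cloud
for n in("top","side"):
    c=camera(n);P=cloud(c);d=P-O;x,y,z=(d@ex)*1e3,(d@ey)*1e3,P[...,2]*1e3
    k=(abs(y+140)<12)&(z>66)&(z<100)&(x<-20)&(x>-170);q=np.stack([x,y,z],-1)[k];print(n,len(q),np.percentile(q,[1,50,99],axis=0).round(1).tolist() if len(q) else "")
E
```

```text
position: [0.4708, -0.0416, 0.2114]
ee_rot: [0.046, 0.951, 0.031, 0.305]
ft_force: [1.1, -0.6, -0.5]
grip_width: 0.496
grasp_force: 0.0
t 19.27 q [0.51, -0.21, -0.45, 2.34, -0.39, 0.39, 1.83] p [0.4708, -0.0416, 0.2114]
axes x,y,z in world: [[-0.81, 0.106, -0.576], [0.068, 0.994, 0.087], [0.582, 0.031, -0.813]] tilt 35.7
pre TCP [0.561, 0.218, 0.205] shift mm [-41.7, 263.5, 65.4]
twist for y-> -0.006 or 3.135
top 313 [[-135.6, -145.1, 80.1], [-76.2, -136.3, 95.0], [-20.8, -128.1, 99.7]]
side 501 [[-136.5, -149.6, 66.4], [-76.7, -146.2, 88.0], [-21.1, -130.0, 99.0]]
```

```bash
cat > ext.py <<'E'
import sys
from go import *
from workcell import camera
from h import cloud,load
def ext(c,s,zlo=72):
    P=cloud(c);d=P-O;x,y,z=(d@ex)*1e3,(d@ey)*1e3,P[...,2]*1e3
    k=(abs(y-140*s)<18)&(z>zlo)&(z<110)&(x<-12)&(x>-170)&(c["z_map"]>0);return np.sort(x[k])[:8].round(1).tolist()
if __name__=="__main__":
    for n in("top","side"):
        c0=load(n+"0");c=camera(n)
        for s in(-1,1):print(n,s,"init",ext(c0,s),"now",ext(c,s))
E
python3 ext.py
```

```text
top -1 init [-26.1, -26.0, -25.9, -25.3, -25.0, -24.5, -24.3, -24.3] now [-136.5, -136.2, -135.9, -135.6, -135.3, -135.0, -134.6, -134.3]
top 1 init [-27.3, -26.9, -26.7, -26.4, -26.0, -26.0, -25.2, -25.0] now [-27.4, -27.3, -26.9, -26.8, -26.7, -25.5, -25.3, -25.2]
side -1 init [-26.2, -26.1, -25.6, -25.5, -25.5, -25.5, -25.0, -25.0] now [-137.6, -137.3, -137.2, -137.0, -136.8, -136.7, -136.6, -136.4]
side 1 init [-28.0, -27.5, -27.2, -26.9, -25.7, -25.6, -25.5, -25.3] now [-27.5, -27.3, -27.1, -27.0, -26.9, -26.8, -26.4, -26.2]
```

Right support reads about 111 mm out. I'll do the left one, then compare the two readings.

```bash
python3 -m creep '[[[-6,40,9],0],[[-12,79,18],0],[[-18,119,27],0],[[-24,158,36],0],[[-30,190,45],0]]' >/dev/null; python3 -m creep '[[[-4,25,7],0],[[-12,74,20],0],[[-12,74,20],0],[[-12,74,20],0]]'  >/dev/null; python3 st.py
python3 - <<'E'
from go import *
show('grasp',desk(-22,140,80,0));twist(ey)
E
```

```text
t 20.22 q [0.61, 0.17, -1.16, 2.1, 0.86, 0.55, 0.33] p [0.5447, 0.1728, 0.2037]
axes x,y,z in world: [[-0.813, 0.1, -0.574], [0.063, 0.994, 0.085], [0.579, 0.033, -0.815]] tilt 35.4
grasp TCP [0.619, 0.221, 0.124] shift mm [-9.9, 45.7, 109.5]
twist for y-> -0.001 or 3.141
```

```bash
python3 -m creep '[[[-3,25,5],0],[[-8,46,30],0],[[-10,46,50],0],[[-10,46,50],0]]'  >/dev/null; python3 st.py
python3 - <<'E'
from go import *
show('grasp',desk(-22,140,80,0));twist(ey)
E
```

```text
t 20.55 q [0.36, 0.39, -1.02, 2.0, 1.14, 0.66, 0.1] p [0.5841, 0.2145, 0.1686]
axes x,y,z in world: [[-0.817, 0.1, -0.568], [0.066, 0.995, 0.08], [0.573, 0.028, -0.819]] tilt 35.0
grasp TCP [0.619, 0.221, 0.124] shift mm [-2.9, 5.4, 56.7]
twist for y-> 0.0 or -3.141
```

```bash
python3 -m creep '[[[0,0,0],0]]' >/dev/null; python3 -c "
from go import *
show('grasp',desk(-22,140,80,0))"; python3 -m creep '[[[-1,4,15],0],[[-1,4,35],0],[[-1,4,50],0],[[-1,4,50],0]]'  >/dev/null; python3 st.py
python3 - <<'E'
from go import *
show('grasp',desk(-22,140,80,0));twist(ey)
E
```

```text
grasp TCP [0.619, 0.221, 0.124] shift mm [-1.8, 5.6, 59.0]
t 20.97 q [0.28, 0.5, -0.93, 1.95, 1.29, 0.66, 0.01] p [0.6145, 0.2173, 0.1319]
axes x,y,z in world: [[-0.814, 0.102, -0.572], [0.069, 0.994, 0.079], [0.577, 0.025, -0.816]] tilt 35.3
grasp TCP [0.619, 0.221, 0.124] shift mm [1.2, 3.6, 9.1]
twist for y-> -0.002 or 3.139
```

```bash
python3 -m creep '[[[1,3,9],0],[[1,3,9],0],[[1,3,9],0]]'|grep -A2 pos
python3 - <<'E'
from go import *
show('grasp',desk(-22,140,80,0))
from workcell import camera;import cv2
w=camera("wrist");cv2.imwrite("pics/m3.png",cv2.resize(w["pixels"][:,:,::-1],(400,300)))
E
python3 -m creep '[[[0,0,0],0],[[0,0,0],0],[[0,0,0],0],[[0,0,0],0]]' 0 50; python3 st.py
```

```text
position: [0.619, 0.2221, 0.127]
ee_rot: [0.044, 0.951, 0.028, 0.303]
ft_force: [-0.6, -0.3, -0.6]
grasp TCP [0.619, 0.221, 0.124] shift mm [1.7, -1.1, 2.4]
clock: 21.6
position: [0.6201, 0.2219, 0.1272]
ee_rot: [0.045, 0.951, 0.028, 0.304]
ft_force: [-2.5, -1.8, 6.3]
grip_width: 0.205
grasp_force: 48.8
t 21.6 q [0.26, 0.52, -0.92, 1.94, 1.31, 0.67, -0.01] p [0.6201, 0.2219, 0.1272]
axes x,y,z in world: [[-0.811, 0.102, -0.576], [0.069, 0.994, 0.08], [0.581, 0.025, -0.814]] tilt 35.6
```

View pics/m3.png

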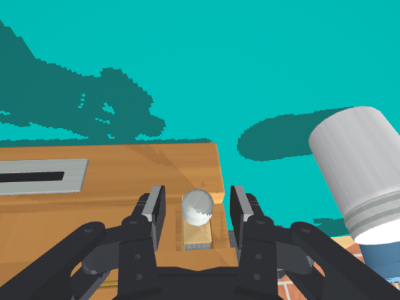

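The left knob (197,205) is held between the pads. Pulling.

```bash
python3 -m creep '[[[8,1,-6],0],[[16,1,-12],0],[[24,2,-17],0],[[32,2,-23],0],[[40,3,-29],0]]'|grep -A4 pos;python3 -m creep '[[[8,1,-6],0],[[16,1,-12],0],[[24,2,-17],0],[[32,2,-23],0],[[40,3,-29],0]]'|grep -A4 pos; python3 st.py
```

```text
position: [0.5695, 0.2284, 0.1273]
ee_rot: [0.045, 0.951, 0.028, 0.304]
ft_force: [3.0, -1.4, 0.8]
grip_width: 0.205
grasp_force: 50.1
position: [0.52, 0.2348, 0.1274]
ee_rot: [0.045, 0.952, 0.028, 0.303]
ft_force: [2.0, -0.2, -5.8]
grip_width: 0.203
grasp_force: 49.6
t 22.43 q [0.26, 0.35, -1.0, 2.14, 1.28, 0.65, -0.18] p [0.52, 0.2348, 0.1274]
axes x,y,z in world: [[-0.813, 0.102, -0.574], [0.068, 0.994, 0.08], [0.579, 0.026, -0.815]] tilt 35.4
```

```bash
python3 -m creep '[[[6,0,-4],0],[[12,1,-8],0],[[14,1,-10],0],[[16,1,-12],0],[[16,1,-12],0]]'|grep -A4 pos; python3 st.py
```

```text
position: [0.5056, 0.2359, 0.1307]
ee_rot: [0.047, 0.951, 0.028, 0.306]
ft_force: [39.6, 4.8, -22.6]
grip_width: 0.201
grasp_force: 51.1
t 22.85 q [0.26, 0.32, -1.01, 2.17, 1.27, 0.64, -0.2] p [0.5056, 0.2359, 0.1307]
axes x,y,z in world: [[-0.809, 0.106, -0.579], [0.071, 0.994, 0.082], [0.584, 0.025, -0.811]] tilt 35.8
```

```bash
python3 -m creep '[[[0,0,0],0],[[0,0,0],0],[[0,0,0],0],[[-24,3,-33],0],[[-48,6,-66],0]]' 0.5|grep -A4 pos; python3 st.py; python3 ext.py
```

```text
position: [0.501, 0.237, 0.2034]
ee_rot: [0.044, 0.952, 0.028, 0.301]
ft_force: [0.0, -0.5, 1.5]
grip_width: 0.496
grasp_force: 0.0
t 23.27 q [0.43, 0.15, -1.16, 2.11, 0.89, 0.64, 0.14] p [0.501, 0.237, 0.2034]
axes x,y,z in world: [[-0.815, 0.1, -0.57], [0.066, 0.995, 0.08], [0.575, 0.027, -0.818]] tilt 35.2
top -1 init [-26.1, -26.0, -25.9, -25.3, -25.0, -24.5, -24.3, -24.3] now [-136.4, -136.2, -135.9, -135.6, -135.3, -135.0, -134.6, -134.3]
top 1 init [-27.3, -26.9, -26.7, -26.4, -26.0, -26.0, -25.2, -25.0] now [-134.7, -134.5, -134.2, -133.8, -133.5, -132.2, -132.0, -131.7]
side -1 init [-26.2, -26.1, -25.6, -25.5, -25.5, -25.5, -25.0, -25.0] now [-138.0, -137.2, -136.9, -136.8, -136.7, -136.4, -136.4, -135.9]
side 1 init [-28.0, -27.5, -27.2, -26.9, -25.7, -25.6, -25.5, -25.3] now [-136.1, -135.7, -135.7, -135.4, -135.2, -135.2, -134.3, -133.6]
```

The readings don't fully agree, so I'll compare the pictures with the projected model.

Run:
```python
from go import *
from workcell import camera;import cv2
c=camera("top");np.savez("pics/top2.npz",**c)
I=c["pixels"][:,:,::-1].copy();s=6
def proj(x,y,z):
    w=O+(ex*x+ey*y)/1e3+np.array([0,0,z/1e3]);q=c["extrinsics"]@np.r_[w,1];return q[0]/q[2]*c["fx"]+c["cx"],q[1]/q[2]*c["fy"]+c["cy"]
out=[]
for sg in(1,-1):
    u,v=proj(-90,140*sg,90);u0,v0=int(u)-33,int(v)-33
    C=cv2.resize(I[v0:v0+66,u0:u0+66],None,fx=s,fy=s,interpolation=cv2.INTER_NEAREST)
    for x,z,col in((-115,94,(0,0,255)),(-105,94,(255,0,0)),(-121,80,(0,255,255)),(-141,80,(255,255,255)),(-18,115,(0,255,0))):
        a=[tuple(int((p-o+.5)*s) for p,o in zip(proj(x,140*sg+dy,z),(u0,v0))) for dy in(-16,-10)]
        b=[tuple(int((p-o+.5)*s) for p,o in zip(proj(x,140*sg+dy,z),(u0,v0))) for dy in(10,16)]
        cv2.line(C,*a,col,1);cv2.line(C,*b,col,1)
    out.append(C)
cv2.imwrite("pics/m4.png",np.hstack(out))
```

```text
(no output)
```

View pics/m4.png

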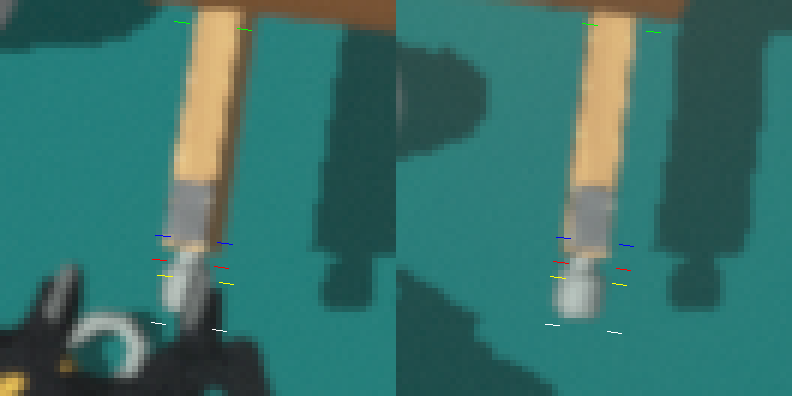

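Flap edge and bars show the supports slightly short, right about 111 and left about 108 mm; they rebounded when I let go under load. I'll re-pull the left gently to its stop and unload before opening.

Run:
```python
from go import *
show('g',desk(-125,140,80,0));show('above',desk(-125,140,110,0))
```

```text
g TCP [0.516, 0.234, 0.124] shift mm [37.8, -8.9, 75.5]
above TCP [0.516, 0.234, 0.154] shift mm [20.5, -6.4, 51.1]
```

```bash
python3 -m creep '[[[16,-4,30],0],[[30,-7,58],0],[[38,-8,75],0],[[38,-8,75],0],[[38,-8,75],0]]' |grep -A4 pos; python3 -m creep '[[[0,0,0],0],[[0,0,0],0],[[0,0,0],0]]' 0 20; python3 st.py
```

```text
position: [0.5137, 0.2347, 0.1201]
ee_rot: [0.044, 0.952, 0.028, 0.302]
ft_force: [0.6, -0.0, 0.4]
grip_width: 0.496
grasp_force: 0.0
clock: 24.08
position: [0.5152, 0.2356, 0.1231]
ee_rot: [0.044, 0.951, 0.029, 0.304]
ft_force: [1.8, 6.3, -4.0]
grip_width: 0.222
grasp_force: 21.0
t 24.08 q [0.25, 0.35, -0.99, 2.15, 1.3, 0.65, -0.21] p [0.5152, 0.2356, 0.1231]
axes x,y,z in world: [[-0.811, 0.102, -0.576], [0.067, 0.994, 0.082], [0.582, 0.028, -0.813]] tilt 35.6
```

```bash
python3 -m creep '[[[1,1,-1],0],[[2,1,-1],0],[[3,1,-2],0],[[4,1,-3],0],[[5,1,-4],0]]' |grep -A2 pos;python3 -m creep '[[[1,0,-1],0],[[2,0,-1],0],[[2,0,-1],0]]' |grep -A2 pos
```

```text
position: [0.5117, 0.2358, 0.1249]
ee_rot: [0.046, 0.95, 0.029, 0.306]
ft_force: [24.2, 7.0, -11.9]
position: [0.5103, 0.2359, 0.1253]
ee_rot: [0.046, 0.95, 0.029, 0.307]
ft_force: [22.9, 4.5, -7.0]
```

```bash
python3 -m creep '[[[-1,0,1],0],[[-2,0,2],0]]' |grep -A2 pos;python3 -m creep '[[[0,0,0],0],[[0,0,0],0],[[0,0,0],0],[[-24,3,-33],0],[[-48,6,-66],0]]' 0.5|grep -A4 pos; python3 ext.py; python3 st.py
```

```text
position: [0.512, 0.2359, 0.1249]
ee_rot: [0.046, 0.95, 0.028, 0.307]
ft_force: [-3.4, -3.1, 17.4]
position: [0.509, 0.2349, 0.1992]
ee_rot: [0.044, 0.952, 0.028, 0.301]
ft_force: [1.2, -0.7, 1.2]
grip_width: 0.499
grasp_force: 0.0
top -1 init [-26.1, -26.0, -25.9, -25.3, -25.0, -24.5, -24.3, -24.3] now [-136.5, -136.2, -135.9, -135.6, -135.3, -135.0, -134.6, -134.3]
top 1 init [-27.3, -26.9, -26.7, -26.4, -26.0, -26.0, -25.2, -25.0] now [-134.1, -133.9, -133.6, -132.3, -132.0, -131.7, -131.4, -131.0]
side -1 init [-26.2, -26.1, -25.6, -25.5, -25.5, -25.5, -25.0, -25.0] now [-137.6, -137.2, -136.9, -136.8, -136.8, -136.6, -136.4, -136.4]
side 1 init [-28.0, -27.5, -27.2, -26.9, -25.7, -25.6, -25.5, -25.3] now [-135.0, -134.7, -134.7, -134.0, -133.4, -133.2, -132.6, -132.3]
t 25.43 q [0.42, 0.17, -1.14, 2.1, 0.93, 0.64, 0.13] p [0.512, 0.2362, 0.2061]
axes x,y,z in world: [[-0.808, 0.105, -0.579], [0.069, 0.994, 0.083], [0.585, 0.027, -0.811]] tilt 35.8
```

The unloading nudge pushed it back a bit. I'll pull it once more with a light load and open directly.

```bash
python3 -m creep '[[[20,-3,33],0],[[46,-6,66],0],[[46,-6,66],0],[[46,-6,66],0]]' |grep -A2 pos; python3 -m creep '[[[0,0,0],0],[[0,0,0],0],[[0,0,0],0]]' 0 20|grep -A2 pos; python3 -m creep '[[[1,0,-1],0],[[2,0,-1],0],[[2,0,-1],0]]' |grep -A2 pos; python3 st.py
```

```text
position: [0.5092, 0.2353, 0.118]
ee_rot: [0.044, 0.952, 0.027, 0.301]
ft_force: [0.8, 0.2, 1.1]
position: [0.5119, 0.236, 0.1225]
ee_rot: [0.045, 0.951, 0.028, 0.305]
ft_force: [-2.0, 0.9, 2.9]
position: [0.5103, 0.2362, 0.1222]
ee_rot: [0.045, 0.951, 0.028, 0.306]
ft_force: [-1.7, 1.7, 11.7]
t 26.27 q [0.24, 0.34, -0.99, 2.16, 1.31, 0.65, -0.22] p [0.5103, 0.2362, 0.1222]
axes x,y,z in world: [[-0.809, 0.103, -0.579], [0.069, 0.994, 0.081], [0.584, 0.026, -0.811]] tilt 35.8
```

```bash
python3 -m creep '[[[1,0,-1],0],[[3,0,-2],0]]' |grep -A2 pos;  python3 -m creep '[[[1,0,-1],0],[[2,0,-1],0]]' |grep -A2 pos
```

```text
position: [0.5086, 0.2362, 0.1228]
ee_rot: [0.046, 0.95, 0.029, 0.307]
ft_force: [26.5, 7.1, -5.7]
position: [0.5071, 0.2363, 0.1229]
ee_rot: [0.046, 0.95, 0.029, 0.307]
ft_force: [25.4, 6.4, -3.1]
```

```bash
python3 -m creep '[[[0,0,0],0],[[0,0,0],0],[[0,0,0],0],[[-24,3,-33],0],[[-48,6,-66],0]]' 0.6|grep -A4 pos; python3 ext.py|grep -v -- ' -1'; python3 st.py; python3 -c "
from go import *
show('bar pre',desk(11,0,300,70)); show('bar',desk(11,0,300,0)); twist(ey);twist(ex)"
```

```text
position: [0.5027, 0.2347, 0.1946]
ee_rot: [0.045, 0.952, 0.027, 0.301]
ft_force: [0.1, -0.1, 1.6]
grip_width: 0.601
grasp_force: 0.0
t 27.12 q [0.41, 0.16, -1.13, 2.11, 0.93, 0.64, 0.11] p [0.5056, 0.236, 0.2013]
axes x,y,z in world: [[-0.809, 0.105, -0.579], [0.07, 0.994, 0.082], [0.584, 0.026, -0.811]] tilt 35.8
bar pre TCP [0.594, 0.076, 0.401] shift mm [-203.2, -136.0, -114.6]
bar TCP [0.634, 0.078, 0.344] shift mm [-203.2, -136.0, -44.6]
twist for y-> -0.006 or 3.136
twist for y-> 1.634 or -1.508
```

```bash
python3 -m creep '[[[32,-15,-20],-0.12],[[65,-30,-40],-0.24],[[97,-45,-60],-0.36],[[130,-60,-80],-0.48],[[162,-75,-100],-0.6]]' |grep -A1 pos; python3 ext.py; python3 st.py
```

```text
position: [0.3705, 0.1978, 0.1854]
ee_rot: [-0.154, 0.942, -0.039, 0.296]
top -1 init [-26.1, -26.0, -25.9, -25.3, -25.0, -24.5, -24.3, -24.3] now [-136.4, -136.1, -135.9, -135.6, -135.3, -135.0, -134.6, -134.3]
top 1 init [-27.3, -26.9, -26.7, -26.4, -26.0, -26.0, -25.2, -25.0] now [-135.7, -134.7, -134.4, -134.1, -133.9, -133.6, -133.2, -132.9]
side -1 init [-26.2, -26.1, -25.6, -25.5, -25.5, -25.5, -25.0, -25.0] now [-137.4, -137.1, -136.6, -136.5, -136.5, -136.4, -136.4, -136.3]
side 1 init [-28.0, -27.5, -27.2, -26.9, -25.7, -25.6, -25.5, -25.3] now [-136.2, -135.8, -135.8, -135.7, -135.3, -135.2, -135.2, -134.7]
t 27.63 q [0.35, -0.37, -1.05, 2.39, 0.15, 0.47, 1.01] p [0.3731, 0.1974, 0.1871]
axes x,y,z in world: [[-0.777, -0.309, -0.548], [-0.261, 0.951, -0.166], [0.573, 0.014, -0.82]] tilt 34.9
```

Reach here is fine with the tilt kept. Next I'll move to above the handle and finish the twist.

```bash
python3 -c "
from go import *
show('bar pre',desk(11,0,300,70));twist(ex)"
```

```text
bar pre TCP [0.595, 0.078, 0.402] shift mm [-253.1, -207.1, -50.6]
twist for y-> 2.043 or -1.098
```

```bash
python3 -m creep '[[[-31,-26,-9],-0.12],[[-63,-52,-18],-0.24],[[-95,-78,-26],-0.36],[[-127,-104,-34],-0.48],[[-158,-129,-40],-0.6]]' |grep -A1 pos; python3 -c "
from go import *
show('bar pre',desk(11,0,300,70));twist(ex)"; python3 st.py
```

```text
position: [0.4965, 0.1264, 0.3139]
ee_rot: [-0.402, 0.866, -0.121, 0.274]
bar pre TCP [0.595, 0.078, 0.402] shift mm [-48.6, -130.9, -16.4]
twist for y-> 2.592 or -0.549
t 28.05 q [0.14, -0.23, -0.52, 2.11, 0.17, 0.67, 1.92] p [0.4965, 0.1264, 0.3139]
axes x,y,z in world: [[-0.528, -0.761, -0.377], [-0.629, 0.648, -0.429], [0.571, 0.011, -0.821]] tilt 34.8
```

```bash
python3 -m creep '[[[-12,-33,-5],-0.12],[[-24,-65,-9],-0.24],[[-36,-98,-13],-0.36],[[-48,-130,-16],-0.48],[[-48,-130,-16],-0.55]]' |grep -A1 pos
python3 - <<'E'
from go import *
show('bar',desk(11,0,300,0));twist(ex)
from workcell import camera;import cv2
c=camera("side");w=camera("wrist");np.savez("pics/side3.npz",**c)
a=cv2.resize(c["pixels"][90:300,130:410,::-1],(400,300));cv2.imwrite("pics/m5.png",np.vstack([a,cv2.resize(w["pixels"][:,:,::-1],(400,300))]))
E
python3 st.py
```

```text
position: [0.5978, 0.0717, 0.4044]
ee_rot: [-0.595, 0.744, -0.187, 0.237]
bar TCP [0.635, 0.079, 0.344] shift mm [-6.4, 6.0, 70.6]
twist for y-> 3.07 or -0.071
t 28.57 q [-0.03, -0.08, -0.23, 1.82, 0.17, 0.81, 2.59] p [0.5939, 0.0784, 0.4007]
axes x,y,z in world: [[-0.169, -0.977, -0.129], [-0.803, 0.212, -0.557], [0.572, 0.009, -0.82]] tilt 34.9
```

View pics/m5.png

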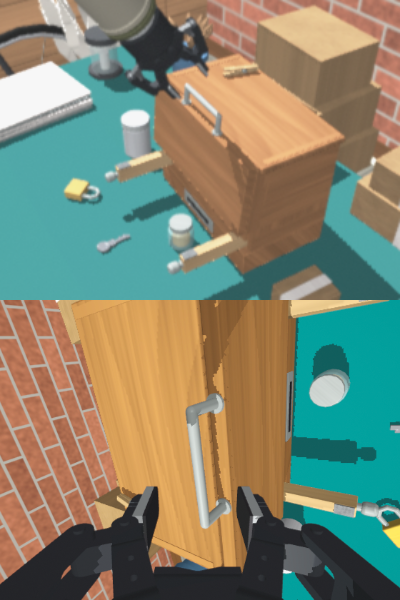

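The wrist view shows the bar at (203,470), centred between the fingers, but joint 7 is at its limit. I'll take the half-turn so the lowering has wrist range.

```bash
for i in 1 2 3 4 5; do python3 -m creep '[[[0,0,0],0.122],[[0,0,0],0.244],[[0,0,0],0.366],[[0,0,0],0.488],[[0,0,0],0.61]]' >/dev/null; done; python3 st.py;  python3 - <<'E'
from go import *
show('bar',desk(11,0,300,0));twist(ex)
E
```

```text
t 30.65 q [0.14, -0.08, -0.39, 1.81, 0.15, 0.81, -0.45] p [0.5919, 0.0802, 0.3998]
axes x,y,z in world: [[0.097, 0.992, 0.081], [0.815, -0.125, 0.565], [0.571, 0.011, -0.821]] tilt 34.8
bar TCP [0.635, 0.079, 0.344] shift mm [-1.4, 4.0, 70.1]
twist for y-> 0.03 or -3.111
```

```bash
python3 -m creep '[[[-1,4,25],0.03],[[-1,4,50],0.03],[[-1,4,70],0.03],[[-1,4,70],0.03],[[-1,4,70],0.03]]'|grep -A3 pos; python3 -c "
from go import *
show('bar',desk(11,0,300,0))"; python3 -m creep '[[[0,0,0],0],[[0,0,0],0],[[0,0,0],0],[[0,0,0],0]]' 0 40; python3 st.py
```

```text
position: [0.635, 0.0795, 0.3442]
ee_rot: [0.722, 0.624, 0.23, 0.19]
ft_force: [-0.5, -0.1, 0.6]
grip_width: 0.601
bar TCP [0.635, 0.079, 0.344] shift mm [-0.5, 0.3, -0.1]
clock: 31.4
position: [0.6356, 0.0798, 0.3475]
ee_rot: [0.721, 0.624, 0.232, 0.192]
ft_force: [-0.9, 0.2, 1.4]
grip_width: 0.1
grasp_force: 38.9
t 31.4 q [0.13, 0.05, -0.39, 1.81, 0.24, 0.7, -0.53] p [0.6356, 0.0798, 0.3475]
axes x,y,z in world: [[0.114, 0.989, 0.095], [0.811, -0.148, 0.566], [0.574, 0.013, -0.819]] tilt 35.1
```

The bar is held. I'll compute the arc deltas.

Run:
```python
from go import *
f=lambda a:np.array([-184.2*np.sin(np.radians(a)),115+184.2*np.cos(np.radians(a))])
for a0 in(-3.2,11.8,26.8,41.8,56.8,71.8,86.8):
    print(a0,[ (M.T@(ex*d[0]+np.array([0,0,d[1]]))).round().astype(int).tolist() for d in (f(min(a0+3*i,92.8))-f(a0) for i in range(1,6))])
```

```text
-3.2 [[0, -8, -6], [0, -16, -11], [0, -24, -16], [0, -33, -20], [0, -41, -24]]
11.8 [[0, -9, -4], [0, -18, -7], [-1, -27, -9], [-1, -37, -11], [-1, -46, -13]]
26.8 [[0, -10, -1], [-1, -19, -2], [-1, -29, -2], [-2, -38, -1], [-2, -48, 0]]
41.8 [[-1, -10, 1], [-1, -19, 3], [-2, -28, 6], [-3, -37, 9], [-3, -46, 12]]
56.8 [[-1, -9, 4], [-2, -17, 8], [-2, -26, 13], [-3, -34, 18], [-4, -42, 24]]
71.8 [[-1, -8, 6], [-2, -15, 12], [-3, -22, 19], [-4, -28, 26], [-4, -34, 34]]
86.8 [[-1, -6, 8], [-2, -11, 16], [-2, -11, 16], [-2, -11, 16], [-2, -11, 16]]
```

```bash
python3 -m creep '[[[0,-8,-6],0],[[0,-16,-11],0],[[0,-24,-16],0],[[0,-33,-20],0],[[0,-41,-24],0]]'|grep -A4 pos; python3 -m creep '[[[0,-9,-4],0],[[0,-18,-7],0],[[-1,-27,-9],0],[[-1,-37,-11],0],[[-1,-46,-13],0]]'|grep -A4 pos; python3 st.py; python3 -c "
from go import *
a=26.8*np.pi/180;show('bar',desk(-184.2*np.sin(a),0,115+184.2*np.cos(a)))"
```

```text
position: [0.5877, 0.0858, 0.3436]
ee_rot: [0.721, 0.624, 0.232, 0.192]
ft_force: [-1.0, 1.8, 6.5]
grip_width: 0.1
grasp_force: 40.6
position: [0.5426, 0.0916, 0.3274]
ee_rot: [0.721, 0.624, 0.232, 0.191]
ft_force: [-4.1, 1.9, 8.2]
grip_width: 0.099
grasp_force: 40.8
t 32.23 q [0.12, -0.15, -0.42, 2.03, 0.17, 0.67, -0.55] p [0.5426, 0.0916, 0.3274]
axes x,y,z in world: [[0.113, 0.989, 0.095], [0.812, -0.147, 0.565], [0.573, 0.013, -0.819]] tilt 35.0
bar TCP [0.542, 0.09, 0.324] shift mm [-1.7, -2.7, 2.5]
```

```bash
python3 -m creep '[[[0,-10,-1],0],[[-1,-19,-2],0],[[-1,-29,-2],0],[[-2,-38,-1],0],[[-2,-48,0],0]]'|grep -A4 pos; python3 -m creep '[[[-1,-10,1],0],[[-1,-19,3],0],[[-2,-28,6],0],[[-3,-37,9],0],[[-3,-46,12],0]]'|grep -A4 pos; python3 st.py; python3 -c "
from go import *
a=56.8*np.pi/180;show('bar',desk(-184.2*np.sin(a),0,115+184.2*np.cos(a)))"
```

```text
position: [0.5037, 0.0965, 0.2995]
ee_rot: [0.721, 0.624, 0.231, 0.191]
ft_force: [8.7, 2.0, -6.5]
grip_width: 0.101
grasp_force: 39.1
position: [0.473, 0.1002, 0.2629]
ee_rot: [0.721, 0.624, 0.231, 0.191]
ft_force: [10.4, 2.0, -8.0]
grip_width: 0.097
grasp_force: 39.5
t 33.07 q [0.11, -0.25, -0.47, 2.24, 0.17, 0.55, -0.65] p [0.473, 0.1002, 0.2629]
axes x,y,z in world: [[0.114, 0.989, 0.095], [0.812, -0.148, 0.565], [0.572, 0.013, -0.82]] tilt 34.9
bar TCP [0.471, 0.099, 0.26] shift mm [-1.6, -2.9, 1.1]
```

```bash
python3 -m creep '[[[-1,-9,4],0],[[-2,-17,8],0],[[-2,-26,13],0],[[-3,-34,18],0],[[-4,-42,24],0]]'|grep -A4 pos;  python3 st.py; python3 -c "
from go import *
a=71.8*np.pi/180;show('bar',desk(-184.2*np.sin(a),0,115+184.2*np.cos(a)));a=84*np.pi/180;show('84',desk(-184.2*np.sin(a),0,115+184.2*np.cos(a)));a=92.8*np.pi/180;show('level',desk(-184.2*np.sin(a),0,115+184.2*np.cos(a)))"
```

```text
position: [0.4523, 0.1027, 0.2191]
ee_rot: [0.721, 0.624, 0.231, 0.191]
ft_force: [2.0, 3.5, -1.4]
grip_width: 0.095
grasp_force: 40.0
t 33.48 q [0.13, -0.24, -0.54, 2.33, 0.23, 0.46, -0.75] p [0.4523, 0.1027, 0.2191]
axes x,y,z in world: [[0.114, 0.989, 0.095], [0.812, -0.148, 0.565], [0.572, 0.013, -0.82]] tilt 34.9
bar TCP [0.45, 0.102, 0.217] shift mm [-1.5, -2.7, 0.8]
84 TCP [0.442, 0.103, 0.179] shift mm [-5.1, -31.0, 27.5]
level TCP [0.441, 0.103, 0.15] shift mm [-7.8, -47.6, 50.2]
```

```bash
python3 -m creep '[[[-1,-8,6],0],[[-2,-15,12],0],[[-3,-22,19],0],[[-4,-28,26],0],[[-4,-34,34],0]]'|grep -A4 pos;  python3 st.py; python3 -c "
from go import *
a=86.8*np.pi/180;show('bar',desk(-184.2*np.sin(a),0,115+184.2*np.cos(a)));a=92.8*np.pi/180;show('level',desk(-184.2*np.sin(a),0,115+184.2*np.cos(a)))"
```

```text
position: [0.4434, 0.104, 0.1714]
ee_rot: [0.721, 0.624, 0.231, 0.191]
ft_force: [-1.6, -0.7, -1.5]
grip_width: 0.096
grasp_force: 39.0
t 33.9 q [0.23, -0.17, -0.66, 2.39, 0.41, 0.35, -0.95] p [0.4434, 0.104, 0.1714]
axes x,y,z in world: [[0.114, 0.989, 0.095], [0.813, -0.148, 0.564], [0.572, 0.013, -0.82]] tilt 34.9
bar TCP [0.442, 0.103, 0.17] shift mm [-1.7, -2.3, 0.4]
level TCP [0.442, 0.103, 0.15] shift mm [-3.5, -13.2, 16.2]
```

Almost level and the forces are small. I'll lower the last part slowly until the contact force shows.

```bash
python3 -m creep '[[[0,-3,4],0],[[-1,-6,7],0],[[-1,-8,10],0],[[-2,-10,13],0],[[-2,-10,13],0]]'|grep -A4 pos;  python3 -m creep '[[[0,-1,2],0],[[0,-2,4],0],[[0,-2,4],0]]'|grep -A4 pos; python3 st.py
```

```text
position: [0.4434, 0.1039, 0.1559]
ee_rot: [0.721, 0.624, 0.232, 0.191]
ft_force: [-1.6, 3.2, 2.6]
grip_width: 0.099
grasp_force: 40.1
position: [0.4449, 0.1042, 0.1531]
ee_rot: [0.721, 0.624, 0.232, 0.193]
ft_force: [-19.3, -1.9, 29.5]
grip_width: 0.095
grasp_force: 45.5
t 34.57 q [0.32, -0.12, -0.76, 2.41, 0.56, 0.31, -1.1] p [0.4449, 0.1042, 0.1531]
axes x,y,z in world: [[0.114, 0.989, 0.095], [0.81, -0.148, 0.567], [0.575, 0.012, -0.818]] tilt 35.1
```

The flap has met the supports, with 29 N upward on the tool. I'll unload, open slightly and withdraw along the fingers.

```bash
python3 -m creep '[[[0,1,-2],0],[[0,1,-3],0]]'|grep -A4 pos;  python3 -m creep '[[[0,0,0],0],[[0,0,0],0],[[0,0,0],0]]' 0.19|grep -A4 pos; python3 st.py
```

```text
position: [0.4444, 0.1041, 0.1561]
ee_rot: [0.721, 0.624, 0.233, 0.192]
ft_force: [14.6, 0.1, -3.3]
grip_width: 0.094
grasp_force: 41.4
position: [0.4428, 0.1034, 0.1542]
ee_rot: [0.722, 0.624, 0.231, 0.191]
ft_force: [0.5, 0.5, 0.0]
grip_width: 0.189
grasp_force: 0.0
t 34.98 q [0.31, -0.13, -0.75, 2.41, 0.53, 0.31, -1.06] p [0.4428, 0.1034, 0.1542]
axes x,y,z in world: [[0.115, 0.989, 0.095], [0.812, -0.149, 0.564], [0.572, 0.012, -0.82]] tilt 34.9
```

```bash
python3 -m creep '[[[0,0,-10],0],[[0,0,-20],0],[[0,0,-30],0],[[0,0,-40],0]]'|grep -A4 pos; python3 st.py;  python3 -m creep '[[[2,14,-30],0],[[5,28,-60],0],[[7,42,-90],0]]'|grep -A4 pos
python3 - <<'E'
from go import *
from workcell import camera;import cv2
from h import cloud
c=camera("side");t=camera("top")
a=cv2.resize(c["pixels"][90:330,130:450,::-1],(400,300));cv2.imwrite("pics/m6.png",np.vstack([a,cv2.resize(t["pixels"][60:330,120:480,::-1],(400,300))]))
for k in(c,t):
    P=cloud(k);d=P-O;x,y,z=(d@ex)*1e3,(d@ey)*1e3,P[...,2]*1e3
    m=(abs(y)<150)&(x<-20)&(x>-135)&(z>95)&(z<140);q=np.stack([x,y,np.ones_like(x)],-1)[m]
    s=np.linalg.lstsq(q,z[m],rcond=None)[0];print("flap top z fit",s.round(3),"z at -20,-140:",(s[2]-20*s[0]).round(1),(s[2]-140*s[0]).round(1),len(q))
E
```

```text
position: [0.4198, 0.104, 0.1873]
ee_rot: [0.721, 0.624, 0.231, 0.191]
ft_force: [0.6, 0.4, -0.2]
grip_width: 0.19
grasp_force: 0.0
t 35.32 q [0.48, -0.33, -0.87, 2.42, -0.05, 0.37, -0.54] p [0.4198, 0.104, 0.1873]
axes x,y,z in world: [[0.113, 0.989, 0.096], [0.813, -0.148, 0.564], [0.572, 0.014, -0.82]] tilt 34.9
position: [0.4031, 0.102, 0.286]
ee_rot: [0.723, 0.623, 0.23, 0.191]
ft_force: [-7.5, 5.4, 12.9]
grip_width: 0.188
grasp_force: 0.0
flap top z fit [-1.00000e-03  1.00000e-03  1.15839e+02] z at -20,-140: 115.9 116.0 3242
flap top z fit [0.00000e+00 1.00000e-03 1.16824e+02] z at -20,-140: 116.8 116.8 5774
```

View pics/m6.png

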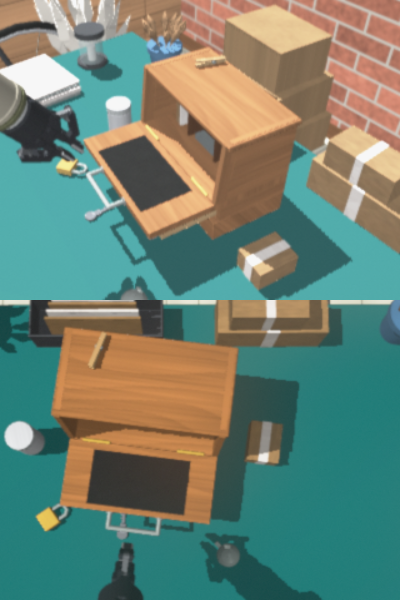

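The side and top views show the flap level on its supports, with both plane fits flat. The handle is at about (120,522) in the top view, the gripper is clear, and the parcel, padlock, key, peg and canister are undisturbed. I'll settle the arm and hand in.

```bash
python3 -m creep '[[[0,0,0],0],[[0,0,0],0],[[0,0,0],0]]'|grep -A4 -E 'pos|clock'; python3 -c "
from workcell import manip;print(manip.hand_in())"
```

```text
clock: 35.92
position: [0.4032, 0.1027, 0.2845]
ee_rot: [0.722, 0.624, 0.231, 0.191]
ft_force: [0.4, 0.2, -0.3]
grip_width: 0.195
grasp_force: 0.0
the job is handed in; nothing more can be done
None
```

Handed in at 35.9 s: both supports were pulled to their stops with the flap up, and the flap was lowered gripped all the way until level on them; camera readings put the supports 108–111 mm out of 115, so a few mm short of full is possible, and the jar, hidden under the flap, is the one bystander I couldn't check at the end.

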